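# Hold the dark slide open for an afterglow reading

## Task

Take an afterglow reading on the measuring head, whose sample is already inside: with the dark slide still shut, swing the iris lever (blue knob) until its pointer stands at the red setting clip on the scale. Then draw the spring-loaded dark slide straight out by its black handle until the black line on the slide meets the red marks on the guide rails, and keep holding it there: finish with the gripper still on the handle, since the slide springs shut if let go. Do not open the slide before the iris is set, leave the setting clip where it is, and do not disturb the two vials and the sample dish standing beside the head.

Things in the scene. Friction and masses are not known exactly. Their poses are not given: they have to be found in the camera images.
- head: Measuring head, fixed on the desk: grey base plate (x -165..+120, y -82..+82 mm from the origin), white housing (front face x = -40 mm, top 62 mm high), round black detector (66 mm across, top 113 mm high), slide guide with two aluminium rails in front (tops 53.5 mm high). Origin on the desk. Its -x axis points out of the front, the way the slide pulls out; z is up. Heights are above the desk.
- iris_axis (a point): Centre line of the detector, about which the iris lever and the setting clip turn (vertical axis), 84 mm above the desk; at x = +30 mm, y = 0 in the head's frame.
- iris_lever (a joint): Angle of the iris lever in rad, 0 to 1.31, growing counterclockwise seen from above. At 0 the lever points 150 degrees clockwise from the head's +x axis (front right); at 1.31 it points nearly to the head's right (-y). It stays where it is left; moving it takes about 1.2 N at the knob.
- lever_knob (a point): Grip point of the iris lever's blue upright knob, 15 mm in diameter, 82 mm from the iris axis, standing from 86 to 119 mm above the desk; the point is on its axis, 108 mm above the desk. The lever's flat arm below it has its top 84 mm above the desk, so fingertips go no lower than about 87 mm.
- lever_pointer (a point): Tip of the dark lever's pointer with a white centre line, 97 mm from the iris axis, on the centre line of the lever, 82 mm above the desk. Its x axis points outward along the lever.
- setting_clip (a joint): Angle of the red setting clip on the rim of the scale, same zero and sense as iris_lever: the lever is set when both angles are equal. Stiff; it stays put unless pushed.
- clip_mark (a point): Where the pointer must stand: 97 mm from the iris axis in the direction of the middle of the red setting clip (12 mm wide, on the rim at 100 to 108 mm from the axis, top 80 mm above the desk), 82 mm above the desk. Its x axis points outward from the iris axis.
- dark_slide (a joint): How far the dark slide is drawn out, in m: 0 shut, 0.035 when its black line meets the red marks on the rails, 0.050 at the hard stop. A spring pulls it shut with 3 N at 0 and 6.5 N at the mark.
- slide_handle: The dark slide: steel plate with a black upright handle, 12 mm thick along the pull (head x), 30 mm wide (head y), from 52 to 88.5 mm above the desk. Origin under the handle's middle, 46.5 mm above the desk, at head x = -100 mm, y = 0 when shut. Shut, 54 mm are free between handle and housing, above the slide plate and rails.
- slide_grip (a point): Middle of the handle, 77.5 mm above the desk; fingertips go no lower than about 57 mm.
- vial_blue: Bystander, loose: glass vial with a blue cap, 25 mm in diameter, 62 mm tall, upright left of the head. Origin under its middle, z up.
- vial_green: Bystander, loose: glass vial with a green cap, 25 mm in diameter, 58 mm tall, upright left of the head. Origin under its middle, z up.
- sample_dish: Bystander, loose: round metal dish of pale powder, 57 mm in diameter, 15 mm tall, left of the slide guide. Origin under its middle.

How it is judged:
By the outcome, as a careful person would: the job done as asked, in the order asked, and still so for the second after the job is handed in, while the arm keeps its last pose, push and grip.
It also fails if it takes over 43 s, if anything falls off the work surface, if the arm or the gripper's body presses on something with over 40 N, if the wrist force passes 120 N, or if a joint passes its speed limit or range.

## Robot

A 7-joint arm with a two-finger parallel gripper is mounted at the origin on a cart in front of the work surface, level with it; the furniture and walls round the work are solid. World frame = base frame: x ahead of the robot, y to its left, z up, the work surface at z = 0. Lengths are in m, angles in rad, forces in N, time in s.
With the tool pointing down it reaches from about 0.425 to 0.925 m from the base axis. Payload 6.8 kg.
Tool frame: the origin (TCP) lies at the very end of the fingers, on their centre line; the grasp point (between the pads) lies 19 mm behind it; z points along the fingers, y is the line along which they close (so a half turn about z gives the same grasp; the last joint's range is limited). The gripper opens to 85 mm and grips with 20 to 120 N. Pads are 22 mm wide; open, the fingers measure 114 mm over their backs; the gripper's body (76 mm by 85 mm) begins 54 mm behind the grasp point. The pads swing forward as they close: fully open they stand 13 mm farther back than shut.
Start: joints at [1.151, 0.477, 0.022, 1.555, -0.011, 1.109, -0.083], TCP at [0.207, -0.642, 0.231] pointing down, gripper open.
Joint ranges: [-2.96, 2.96], [-0.34, 2.1], [-1.41, 1.46], [0.24, 2.44], [-1.37, 4.51], [0.17, 1.92], [-2.96, 2.96]. Speed limits (rad/s): [2.39, 2.39, 3.14, 3.14, 3.14, 3.14, 3.14].

## Interface

Orientations are given as a unit quaternion [w, x, y, z].
In Python, from station import bot gives the robot as it stands. The module is installed in compiled form; this text tells all that it offers.
- The arm moves only by the shell command python3 -m jog 'ROWS' [OPENING] [FORCE]. ROWS is JSON, a list of rows, each a list of 4 numbers: the shift along the tool's x, y, z in cm, then the turn about the tool's z in rad. In form: [[x, y, z, spin], ...]. A call has 1 to 20 rows; each row is the pose to reach, as a shift and turn from the pose commanded when the call began, along the tool's axes at that moment; what a row does not reach only later rows make up. A row lasts 1/12 s, in which the tool goes at most 41.7 mm and 7.16 degrees, less where a joint would pass 70% of its speed; a pose out of reach is approached as far as the arm can. A call with a gripper value outside its range is refused whole. OPENING is the closure, from -1 (fully open) to 1 (shut), set as the call begins (- or left out, the last holds). The fingers move at their own pace and stop on an object; FORCE is the grip in N (left out, the last holds). Time passes only in rows, so rows that repeat a pose let the fingers close. It gives the time, the measured TCP pose, the force, the opening and the grip force at its end, in the units of the state.
- bot.get_obs(): the state, without advancing time (a new reading comes with each control period).
- bot.read_camera(name): name is "scene" or "side" or "wrist"; returns a dict with "pixels" (400x640x3 uint8, red, green, blue), "depth" (400x640 float32, m along the optical axis (not along the pixel's ray), 0 where there is no reading), "fovy" (degrees; the focal length in pixels is half the picture's height over the tangent of half this angle, whatever the lens; pixels are square), "cx", "cy" (the principal point, pixels), "pose" (4x4, takes a point from camera to world coordinates). Camera axes: x right, y down, z forward; pixel columns grow to the right and rows downward; lengths in m; the calibration is good to about 2 mm. The wrist camera is an equidistant fisheye: a pixel r from the principal point sees the ray r / f radians off the axis. A picture is of the moment at which its call begins.
- bot.hand_in(): hands the job in; it is judged then, once.
The state is a dict: "t": time; "q": joint angles; "joint_vel": joint speeds; "joint_torque": joint torques, N m; "eef_pos": TCP position; "tool_rot": TCP orientation; "contact_force": force on the tool from outside, world axes, zero at the start; "torque": the same for the moment, N m; "gripper_width": opening from 0.0 (shut) to 1.0 (fully open); "grasp_force": force on a finger pad.
Only numpy, scipy, OpenCV 4.12 (cv2) and the standard library are available. Lean on these libraries where they do the work, as an engineer would, in place of code of your own. Each camera call takes 0.05 s, during which the arm holds its last target. There are 200 camera calls.

## Working session

There is one attempt and no reset: what is moved stays moved. The work goes in short steps, Python scripts to look and compute and a shell command to move; the robot and the scene stay as the last step left them, time stands still between calls to the robot, and variables do not carry over. Pictures are saved under pics/ and viewed, at most 10 in all, crops included, and the job is handed in when it is done.

```bash
mkdir -p pics
cat > h.py <<'E'
import numpy as np,cv2
from station import bot
def cam(n):
    c=bot.read_camera(n); c['f']=200/np.tan(np.radians(c['fovy'])/2); return c
def ray(c,u,v,fish=False):
    d=np.array([(u-c['cx'])/c['f'],(v-c['cy'])/c['f'],1.])
    if fish:
        r=np.hypot(d[0],d[1]); d=np.array([d[0]/r*np.sin(r),d[1]/r*np.sin(r),np.cos(r)]) if r>0 else d
    P=np.array(c['pose']); return P[:3,3],P[:3,:3]@d
def onz(c,u,v,z,fish=False):
    o,d=ray(c,u,v,fish); return o+d*(z-o[2])/d[2]
def pt(c,u,v):
    o,d=ray(c,u,v); return o+d*c['depth'][int(v),int(u)]
E
python3 - <<'E'
from h import *
o=bot.get_obs();print(o)
for n in ['scene','side','wrist']:
    c=cam(n);cv2.imwrite(f'pics/{n}0.png',c['pixels'][:,:,::-1]);print(n,c['fovy'],c['cx'],c['cy'],np.round(c['pose'],3).tolist())
    np.savez(f'{n}0.npz',**c)
E
```

```text
{'t': 0.0, 'q': array([ 1.15091391,  0.47783082,  0.02233499,  1.55645371, -0.01148488,
        1.10929305, -0.08307167]), 'joint_vel': array([-0.00060991,  0.00107814,  0.00034357, -0.00090529, -0.00136355,
        0.00048458,  0.00025055]), 'joint_torque': array([ 8.35604369e-04, -5.96443033e+01,  1.60826359e+00, -2.81200451e+01,
        1.24420857e-02,  9.44914296e-03,  3.13648661e-05]), 'eef_pos': array([ 0.20686221, -0.64189742,  0.23030408]), 'tool_rot': array([-9.02406952e-04,  9.87868403e-01,  1.55290558e-01, -2.17986767e-04]), 'contact_force': array([0.62755602, 0.15770973, 0.39619872]), 'torque': array([-0.04648031, -0.00208841, -0.03196271]), 'grasp_force': 0.0, 'gripper_width': 0.9987396196240473}
scene 51.632336042781006 324.15820341210923 210.40463473086263 [[-0.839, -0.364, 0.404, 0.236], [-0.544, 0.538, -0.644, 0.595], [0.017, -0.76, -0.649, 0.643], [0.0, 0.0, 0.0, 1.0]]
side 47.84922965424002 324.7712245329953 192.4496476408462 [[0.995, -0.049, 0.092, 0.492], [-0.104, -0.559, 0.822, -0.619], [0.011, -0.827, -0.561, 0.574], [0.0, 0.0, 0.0, 1.0]]
wrist 65.70646984690485 319.723386452957 199.34004532128841 [[0.306, -0.92, -0.246, 0.27], [-0.952, -0.296, -0.079, -0.622], [-0.0, 0.258, -0.966, 0.372], [0.0, 0.0, 0.0, 1.0]]
```

View pics/scene0.png

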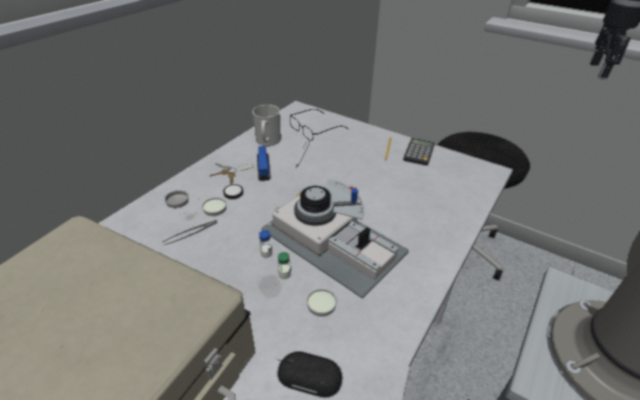

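View pics/side0.png

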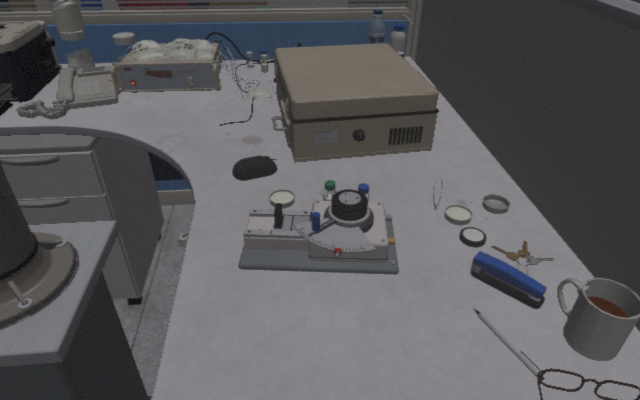

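The scene view shows the head mid-desk, with the handle at about (364,238) and the knob at (353,194). The side view shows the handle at (278,215), knob at (315,220) and red clip at (338,252).

Run:
```python
from h import *
S={n:dict(np.load(f'{n}0.npz')) for n in ['scene','side']}
s=S['side'];cv2.imwrite('pics/crop1.png',cv2.resize(s['pixels'][170:285,230:410,::-1],None,fx=4.4,fy=4.4,interpolation=cv2.INTER_CUBIC))
for n,c in S.items():
    im=c['pixels'].astype(int);R,G,B=im[...,0],im[...,1],im[...,2]
    x0,x1,y0,y1=(255,420,170,290) if n=='scene' else (235,405,170,280)
    box=np.zeros(R.shape,bool);box[y0:y1,x0:x1]=1
    for nm,m in [('red',(R>G+50)&(R>B+50)),('blue',(B>R+40)&(B>G+25)),('black',(im.max(2)<50))]:
        k,l,st,ce=cv2.connectedComponentsWithStats((m&box).astype(np.uint8))
        for i in range(1,k):
            if st[i,4]>=4:
                v,u=np.nonzero(l==i);P=np.array([pt(c,a,b) for a,b in zip(u,v) if c['depth'][b,a]>0])
                print(n,nm,st[i],ce[i].round(1),np.median(P,0).round(3) if len(P) else '',P[:,2].max().round(3) if len(P) else '')
```

```text
scene blue [259 170   9   6  44] [263.1 172.1] [ 0.831 -0.053  0.029] 0.038
scene blue [352 188   6  15  62] [353.8 194.6] [ 0.546 -0.011  0.111] 0.122
scene blue [259 230  11  11  92] [264.1 234.6] [0.659 0.149 0.061] 0.064
scene black [260 176   9   4  28] [263.9 177.4] [ 0.833 -0.056  0.01 ] 0.013
scene black [301 191  29  21 345] [314.9 203.3] [0.596 0.057 0.108] 0.113
scene black [310 218  22   6  31] [320.5 221.8] [0.58  0.064 0.071] 0.074
scene black [304 221   5   2   5] [306.  221.6] [0.605 0.078 0.071] 0.072
scene black [358 229  11  19 146] [363.3 238.3] [0.48  0.061 0.076] 0.09
side red [335 248   6   4  19] [337.7 249.4] [ 0.577 -0.064  0.082] 0.083
side blue [359 184  10   6  49] [363.3 186.4] [0.658 0.144 0.063] 0.066
side blue [312 212   8   6  33] [315.5 214.4] [ 0.545 -0.018  0.121] 0.122
side black [235 170  41  10 294] [251.7 173.4] [0.419 0.29  0.016] 0.03
side black [332 191  36  29 609] [348.9 208.1] [0.605 0.01  0.11 ] 0.116
side black [345 190   5   1   5] [347. 190.] [0.609 0.061 0.113] 0.114
side black [274 204   9  24 165] [278.1 215.9] [0.482 0.039 0.077] 0.093
side black [362 223  10   9  27] [366.6 227.7] [ 0.636 -0.003  0.072] 0.076
```

View pics/crop1.png

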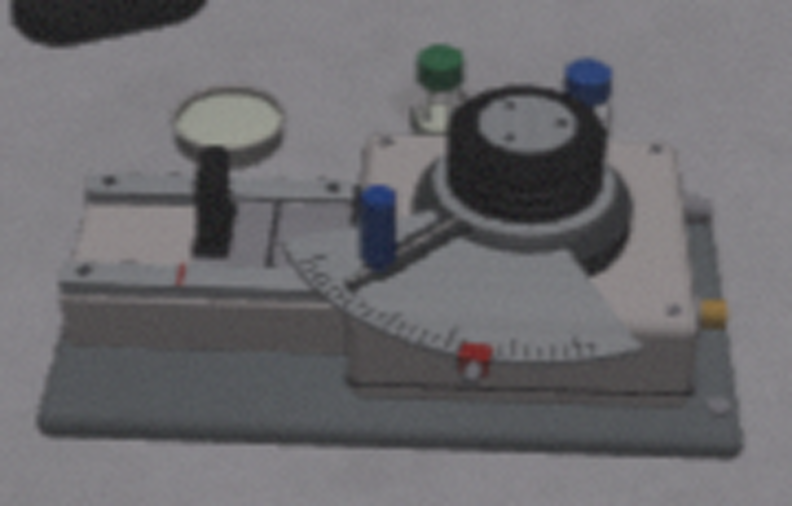

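```bash
cat > m.py <<'E'
from h import *
c=dict(np.load('side0.npz'));sc=dict(np.load('scene0.npz'))
C=lambda u,v,z: onz(c,230+(u+.5)/4.4-.5,170+(v+.5)/4.4-.5,z)
def show(n,p):print(n,np.round(p[:2],4))
for n,u,v,z in [('det',527,125,.113),('knobtop',379,194,.119),('tip',349,286,.082),('clip',475,350,.08),('handletop',214,152,.0885),('redmark',181,273,.0535),
 ('screwFL',83,270,.0535),('screwBL',110,181,.0535),('screwBR',333,187,.0535),('h1',382,140,.062),('h2',656,148,.062),('h3',673,310,.062),('plateL',42,425,.0),('plateR',738,447,.0)]: show(n,C(u,v,z))
for n,u,v,z in [('S knobtop',354,189.5,.119),('S handletop',364,230,.0885),('S det',315.5,194,.113)]: show(n,onz(sc,u,v,z))
E
python3 m.py
python3 - <<'E'
import cv2,numpy as np
im=np.load('scene0.npz')['pixels']
cv2.imwrite('pics/crop2.png',cv2.resize(im[165:295,250:420,::-1],None,fx=4.4,fy=4.4,interpolation=cv2.INTER_CUBIC))
E
```

```text
det [0.6103 0.0351]
knobtop [ 0.5455 -0.014 ]
tip [ 0.533  -0.0231]
clip [ 0.5773 -0.0623]
handletop [0.4828 0.0618]
redmark [0.4668 0.0261]
screwFL [0.4265 0.0317]
screwBL [0.4362 0.093 ]
screwBR [0.5335 0.0799]
h1 [0.557  0.1016]
h2 [0.6779 0.0846]
h3 [ 0.6621 -0.0255]
plateL [ 0.4065 -0.0021]
plateR [ 0.6911 -0.0416]
S knobtop [ 0.5481 -0.016 ]
S handletop [0.4851 0.0506]
S det [0.6101 0.0352]
```

View pics/crop2.png

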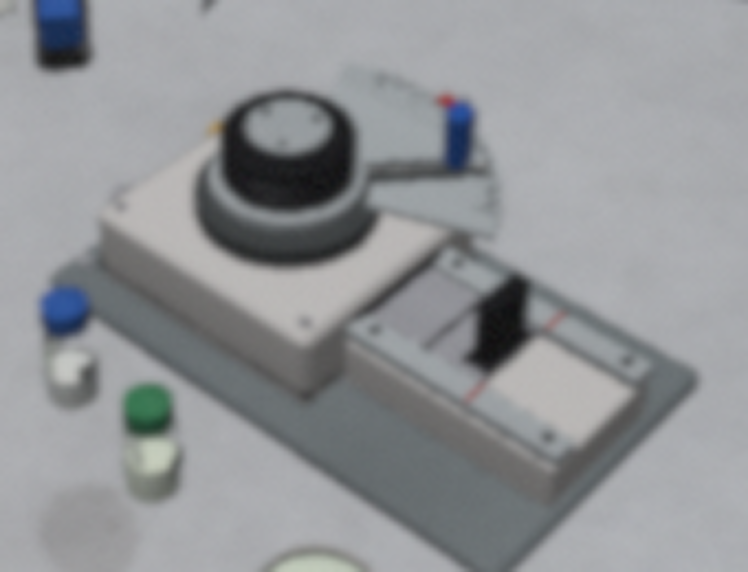

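The scene crop confirms it. The head is yawed −8°, the axis is at (0.610, 0.035) and the handle is at about (0.482, 0.053). The lever stands at −142.3° and the clip at −108.7° in the world frame, and the radii match at 97, 82 and 103 mm. I'll move above the knob.

```bash
python3 -m jog '[[2,-2,0.5,0],[5,-5,1.5,-0.05],[7.5,-7.2,3,-0.1],[10,-9.6,4,-0.15],[13,-12.4,5,-0.2],[16,-15.3,5,-0.25],[19,-18.2,5,-0.3],[22,-21,5,-0.346],[25,-24,5,-0.346],[28,-26.8,5,-0.346],[31,-29.7,5,-0.346],[34,-32.5,5,-0.346],[37,-35.4,5,-0.346],[40,-38.3,5,-0.346],[43,-41.2,5,-0.346],[46,-44,5,-0.346],[49,-46.9,5,-0.346],[51.5,-49.3,5,-0.346],[51.5,-49.3,5,-0.346],[51.5,-49.3,5,-0.346]]' 0 30
python3 - <<'E'
from h import *
from scipy.spatial.transform import Rotation as Ro
c=cam('wrist');cv2.imwrite('pics/wrist1.png',c['pixels'][:,:,::-1])
o=bot.get_obs();q=o['tool_rot'];M=Ro.from_quat(q,scalar_first=True).as_matrix();print(o['t'],o['eef_pos'],np.degrees(np.arctan2(M[1,0],M[0,0])),o['gripper_width'],M[:,2],o['q'])
im=c['pixels'].astype(int);R,G,B=im[...,0],im[...,1],im[...,2]
for nm,m,z in [('red',(R>G+50)&(R>B+50),.08),('blue',(B>R+40)&(B>G+25),.119)]:
    k,l,st,ce=cv2.connectedComponentsWithStats(m.astype(np.uint8))
    for i in range(1,k):
        if st[i,4]>=10: print(nm,st[i],ce[i].round(1),onz(c,*ce[i],z,True).round(4))
E
```

```text
t: 1.82
eef_pos: [0.5465, -0.0125, 0.1811]
tool_rot: [-0.0, 0.946, 0.325, 0.0]
contact_force: [0.3, 0.4, 0.1]
gripper_width: 0.502
grasp_force: 0.0
1.8667 [ 0.54580675 -0.01482246  0.18089488] 37.781052679780636 0.4990022066296484 [-9.39663924e-04 -1.17960219e-04 -9.99999552e-01] [ 0.20594903  0.34744477 -0.35929472  1.89641459  0.15049775  0.92475291
 -1.13608244]
red [191 183   9  10  18] [195.  187.5] [0.4908 0.0771 0.08  ]
red [386 200  15  14 117] [392.7 206.7] [ 0.5798 -0.0644  0.08  ]
red [237 229   9   8  16] [241.  232.5] [0.4829 0.0224 0.08  ]
blue [ 510    1   74   37 1330] [545.5  19.3] [ 0.785  -0.0574  0.119 ]
blue [315 198  20  28 341] [324.3 214.2] [ 0.5493 -0.0153  0.119 ]
```

View pics/wrist1.png

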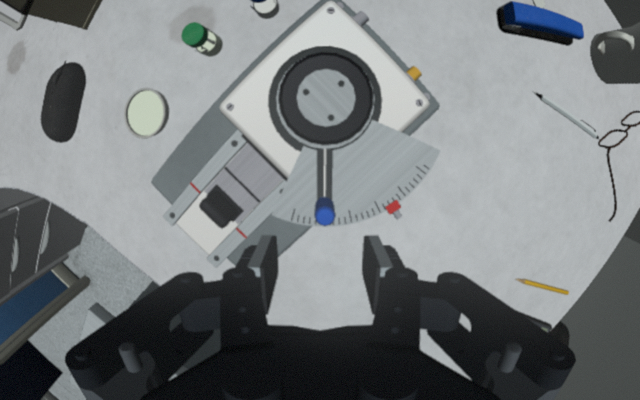

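The wrist view shows the knob at (324,212) centred between the open fingers and the clip at (393,206). The handle is at (220,205), with the red marks at (194,187) and (240,233). I'll descend and grip the knob lightly.

```bash
python3 -m jog '[[0,0,2,0],[0,0,4,0],[0,0,6,0],[0,0,7.5,0],[0,0,8.5,0],[0,0,9,0],[0,0,9,0],[0,0,9,0]]' && python3 -m jog '[[0,0,0,0],[0,0,0,0],[0,0,0,0],[0,0,0,0],[0,0,0,0],[0,0,0,0],[0,0,0,0],[0,0,0,0]]' 1 20
cat > w.py <<'E'
from h import *
import sys
from scipy.spatial.transform import Rotation as Ro
c=cam('wrist');cv2.imwrite(sys.argv[1],c['pixels'][:,:,::-1]);np.savez('w.npz',**c)
o=bot.get_obs();M=Ro.from_quat(o['tool_rot'],scalar_first=True).as_matrix();print(o['t'],o['eef_pos'].round(4),np.degrees(np.arctan2(M[1,0],M[0,0])),o['gripper_width'],o['grasp_force'],o['contact_force'].round(2))
im=c['pixels'].astype(int);R,G,B=im[...,0],im[...,1],im[...,2]
for nm,m,z in [('red',(R>G+50)&(R>B+50),.08),('blue',(B>R+40)&(B>G+25),.119)]:
    k,l,st,ce=cv2.connectedComponentsWithStats(m.astype(np.uint8))
    for i in range(1,k):
        if st[i,4]>=10: print(nm,st[i],ce[i].round(1),onz(c,*ce[i],z,True).round(4))
E
python3 w.py pics/wrist2.png
```

```text
t: 2.53
eef_pos: [0.5463, -0.0158, 0.0918]
tool_rot: [0.0, 0.947, 0.323, 0.0]
contact_force: [-0.7, 0.3, -0.0]
gripper_width: 0.501
grasp_force: 0.0
t: 3.2
eef_pos: [0.5467, -0.0154, 0.0921]
tool_rot: [0.0, 0.946, 0.323, 0.001]
contact_force: [-2.0, -1.5, 5.9]
gripper_width: 0.168
grasp_force: 21.0
3.25 [ 0.5466 -0.0154  0.0921] 37.67991218364578 0.16373943689662682 21.04291471769102 [ 0.05 -0.71  6.93]
red [139 208  13  14  38] [144.8 214.8] [0.4969 0.0742 0.08  ]
red [412 237  22  21 247] [422.8 247.1] [ 0.5798 -0.0638  0.08  ]
red [202 270   7   7  19] [205.  273.2] [0.4898 0.025  0.08  ]
blue [567   0  73  24 906] [615.5   8.1] [ 0.7617 -0.0576  0.119 ]
blue [ 304  239   33   52 1329] [319.4 265.2] [ 0.5524 -0.0116  0.119 ]
```

View pics/wrist2.png

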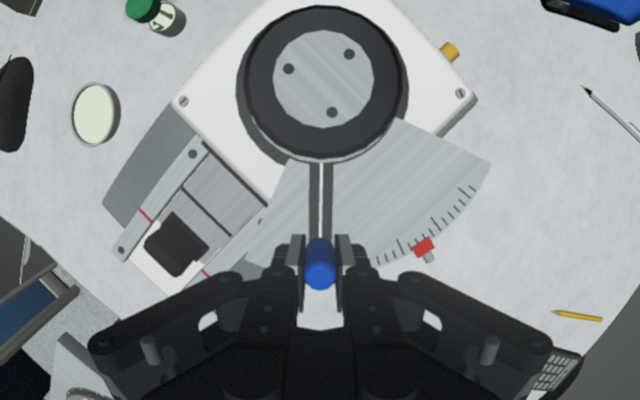

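Run:
```python
from h import *
c=dict(np.load('w.npz'))
a=onz(c,324,76,.113,True);print(a)
ang=lambda p,q:np.degrees(np.arctan2(*(p-q)[1::-1]))
im=c['pixels'].astype(int);R,G,B=im[...,0],im[...,1],im[...,2]
m=((R>G+50)&(R>B+50)).astype(np.uint8);m[:,:350]=0
cs,_=cv2.findContours(m,0,1);r=cv2.minAreaRect(max(cs,key=len));print(r,cv2.boxPoints(r).round(1).tolist())
p=onz(c,*r[0],.08,True)
for ax in (a,np.array([.6103,.0352,.113])): 
  print('clip',p.round(4),ang(p,ax),np.hypot(*(p-ax)[:2]))
  for u,v in [(321,185),(321,215)]: q=onz(c,u,v,.084,True);print('lever',q.round(4),ang(q,ax))
```

```text
[0.61303216 0.03293438 0.113     ]
((422.8846130371094, 247.07688903808594), (12.203402519226074, 20.246557235717773), 56.30992889404297) [[411.1000061035156, 247.60000610351562], [427.8999938964844, 236.39999389648438], [434.70001220703125, 246.5], [417.79998779296875, 257.79998779296875]]
clip [ 0.5798 -0.0638  0.08  ] -108.93788562860802 0.10228304554941649
lever [0.5735 0.0037 0.084 ] -143.4679542480432
lever [ 0.5612 -0.0058  0.084 ] -143.19205571449456
clip [ 0.5798 -0.0638  0.08  ] -107.10156368265359 0.10359252711183796
lever [0.5735 0.0037 0.084 ] -139.3899487439071
lever [ 0.5612 -0.0058  0.084 ] -140.10034782729497
```

```bash
python3 -m jog '[[0,0,-0.15,0],[0.02,0.61,-0.15,-0.074],[0.09,1.21,-0.15,-0.148],[0.2,1.8,-0.15,-0.222],[0.36,2.4,-0.15,-0.297],[0.56,2.97,-0.15,-0.371],[0.8,3.53,-0.15,-0.445],[1.08,4.07,-0.15,-0.519],[1.4,4.58,-0.15,-0.593],[1.4,4.58,-0.15,-0.593],[1.4,4.58,-0.15,-0.593]]'
python3 w.py pics/wrist3.png
python3 - <<'E'
import cv2,numpy as np
c=np.load('w.npz')['pixels'];cv2.imwrite('pics/w3c.png',cv2.resize(c[60:310,220:420,::-1],None,fx=2.4,fy=2.4,interpolation=cv2.INTER_CUBIC))
E
```

```text
t: 4.17
eef_pos: [0.5849, -0.0434, 0.0924]
tool_rot: [-0.0, 0.812, 0.584, -0.0]
contact_force: [1.4, -2.3, -0.4]
gripper_width: 0.165
grasp_force: 20.8
4.2167 [ 0.5848 -0.0434  0.0925] 71.51262734477868 0.16711165984743412 20.72410085122101 [ 1.37 -0.82 -1.87]
red [109  92   4  18  38] [110.6 100.5] [0.4979 0.0732 0.08  ]
red [127 178   6  19  38] [129.4 187.2] [0.4904 0.0213 0.08  ]
blue [ 580  127   58   83 1676] [610.8 164.4] [ 0.7514 -0.0424  0.119 ]
blue [ 304  239   33   51 1267] [320.4 265.6] [ 0.5878 -0.038   0.119 ]
```

View pics/w3c.png

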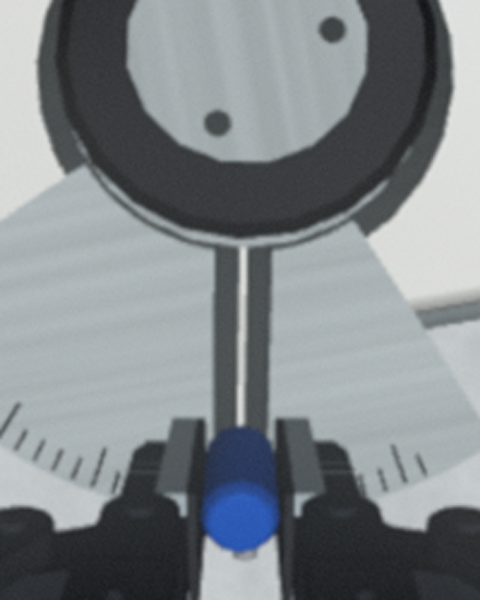

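```bash
python3 -m jog '[[0,0,0,0],[0,0,0,0],[0,0,0,0],[0,0,0,0],[0,0,-2,0],[0,0,-4,0],[0,0,-6,0],[-2,0,-8,0],[-5,0,-9,0],[-8,0,-9,0],[-10,0,-9,0],[-10,0,-9,0],[-10,0,-9,0]]' 0 20
python3 w.py pics/wrist4.png
python3 - <<'E'
import cv2,numpy as np
from h import *
c=np.load('w.npz')['pixels']
s=cam('side');np.savez('s.npz',**s)
A=cv2.resize(c[20:220,260:400,::-1],(420,600),interpolation=cv2.INTER_CUBIC)
B=cv2.resize(s['pixels'][190:270,300:380,::-1],(380,600) ,interpolation=cv2.INTER_CUBIC)
cv2.imwrite('pics/w4c.png',np.hstack([A,B]))
E
```

```text
t: 5.3
eef_pos: [0.5532, -0.1391, 0.1829]
tool_rot: [0.0, 0.812, 0.584, -0.0]
contact_force: [0.2, 0.9, 0.9]
gripper_width: 0.502
grasp_force: 0.0
5.35 [ 0.5537 -0.1375  0.1829] 71.63585811135434 0.4996653890635134 0.0 [-0.33  0.18 -0.95]
red [177  55   3  12  16] [178.2  60. ] [0.4804 0.0116 0.08  ]
red [314  97  15  10 147] [321.  101.5] [ 0.5797 -0.0655  0.08  ]
blue [ 524   34   68   77 1339] [560.3  69.8] [ 0.7787 -0.0885  0.119 ]
blue [309  57  21  21 340] [319.1  66.9] [ 0.5851 -0.045   0.119 ]
```

View pics/w4c.png

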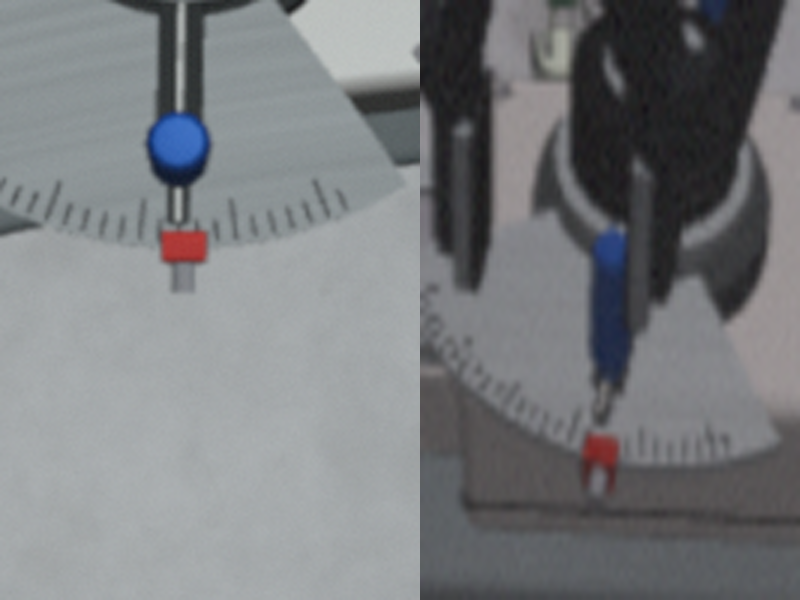

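```bash
cat > meas.py <<'E'
from h import *
c=dict(np.load('w.npz'));im=c['pixels'].astype(float)
cen=[]
ang=lambda p,q:np.degrees(np.arctan2(*(p-q)[1::-1]))
R,G,B=im[...,0],im[...,1],im[...,2]
w=np.clip(R-np.maximum(G,B)-30,0,None)*(np.hypot(np.arange(640)[None]-321,np.arange(400)[:,None]-101)<14)
yy,xx=np.mgrid[:400,:640];cl=((w*xx).sum()/w.sum(),(w*yy).sum()/w.sum())
p=onz(c,*cl,.08,True);print('clip',cl,p.round(4))
L=[]
for v in list(range(26,54,3))+list(range(84,93)):
    row=im[v,312:328].min(1);g=np.clip(row-row.min()*.5-row.max()*.5,0,None)
    i=int(row[4:12].argmax())+4;sl=slice(i-2,i+3);g=row[sl]-row[sl].min();u=312+(np.arange(i-2,i+3)*g).sum()/g.sum()
    q=onz(c,u,v,.0835,True);L.append(q);print(v,round(u,2),q[:2].round(4),end=' ')
print()
ax=np.array([.6115,.034,0])
for ax in ([.6103,.0352,0],[.613,.033,0]):
    ax=np.array(ax);print('clip',ang(p,ax),'line',[round(ang(q,ax),1) for q in L])
E
python3 meas.py
```

```text
clip (np.float64(320.8836469156604), np.float64(101.4983618833661)) [ 0.5797 -0.0655  0.08  ]
26 319.86 [ 0.5982 -0.0078] 29 319.87 [ 0.5974 -0.0102] 32 319.84 [ 0.5966 -0.0126] 35 319.72 [ 0.5957 -0.0149] 38 319.72 [ 0.5949 -0.0173] 41 319.56 [ 0.594  -0.0196] 44 319.58 [ 0.5932 -0.022 ] 47 319.57 [ 0.5924 -0.0243] 50 319.5 [ 0.5916 -0.0266] 53 319.46 [ 0.5908 -0.0289] 84 318.9 [ 0.5825 -0.0522] 85 318.9 [ 0.5823 -0.0529] 86 318.91 [ 0.582  -0.0537] 87 318.91 [ 0.5818 -0.0544] 88 318.91 [ 0.5815 -0.0552] 89 318.88 [ 0.5813 -0.0559] 90 318.89 [ 0.581  -0.0567] 91 318.9 [ 0.5808 -0.0574] 92 318.87 [ 0.5805 -0.0581] 
clip -106.91911605898024 line [np.float64(-105.7), np.float64(-105.9), np.float64(-106.0), np.float64(-106.2), np.float64(-106.3), np.float64(-106.6), np.float64(-106.6), np.float64(-106.7), np.float64(-106.8), np.float64(-106.9), np.float64(-107.6), np.float64(-107.6), np.float64(-107.6), np.float64(-107.7), np.float64(-107.7), np.float64(-107.7), np.float64(-107.7), np.float64(-107.7), np.float64(-107.7)]
clip -108.69571325889896 line [np.float64(-109.9), np.float64(-109.9), np.float64(-109.8), np.float64(-109.9), np.float64(-109.8), np.float64(-109.9), np.float64(-109.8), np.float64(-109.7), np.float64(-109.7), np.float64(-109.7), np.float64(-109.7), np.float64(-109.7), np.float64(-109.7), np.float64(-109.7), np.float64(-109.6), np.float64(-109.6), np.float64(-109.6), np.float64(-109.6), np.float64(-109.6)]
```

The left panel shows the pointer line at x≈178 and the clip centre at x≈184. The lever is about 1.0° short (−109.65° against −108.7°), so I'll regrip and nudge it 1.4 mm.

```bash
python3 -m jog '[[2,0,0,0],[5,0,0,0],[8,0,0,0],[10,0,1,0],[10,0,3,0],[10,0,5,0],[10,0,7,0],[10,0,8.3,0],[10,0,9,0],[10,0,9,0],[10,0,9,0]]' && python3 -m jog '[[0,0,0,0],[0,0,0,0],[0,0,0,0],[0,0,0,0],[0,0,0,0],[0,0,0,0],[0,0.07,0,-0.008],[0,0.14,0,-0.017],[0,0.14,0,-0.017],[0,0.14,0,-0.017],[0,0.14,0,-0.017],[0,0.14,0,-0.017]]' 1 20 && python3 -m jog '[[0,0,0,0],[0,0,0,0],[0,0,0,0],[0,0,0,0],[0,0,-2,0],[0,0,-4,0],[0,0,-6,0],[-2,0,-8,0],[-5,0,-9,0],[-8,0,-9,0],[-10,0,-9,0],[-10,0,-9,0],[-10,0,-9,0]]' 0 20
python3 w.py pics/wrist5.png; python3 meas.py
```

```text
t: 6.32
eef_pos: [0.5855, -0.0424, 0.0931]
tool_rot: [-0.0, 0.811, 0.586, 0.0]
contact_force: [-0.8, -0.6, -0.2]
gripper_width: 0.504
grasp_force: 0.0
t: 7.32
eef_pos: [0.5872, -0.0434, 0.0938]
tool_rot: [0.001, 0.806, 0.592, 0.001]
contact_force: [-0.1, -0.5, 5.9]
gripper_width: 0.166
grasp_force: 21.2
t: 8.4
eef_pos: [0.556, -0.1403, 0.1826]
tool_rot: [-0.0, 0.807, 0.591, -0.0]
contact_force: [-0.5, 1.1, -0.6]
gripper_width: 0.5
grasp_force: 0.0
8.45 [ 0.5565 -0.1386  0.1827] 72.60739864213573 0.4976009831630358 0.0 [0.25 0.66 0.7 ]
red [177  52   2  12  15] [177.5  57.6] [0.4807 0.0114 0.08  ]
red [312  97  15  10 146] [318.9 101.4] [ 0.5798 -0.0658  0.08  ]
blue [ 523   38   69   77 1347] [560.2  73.3] [ 0.7791 -0.0887  0.119 ]
blue [310  57  21  20 339] [320.4  66.5] [ 0.5872 -0.0458  0.119 ]
clip (np.float64(318.7076937218494), np.float64(101.20341943193309)) [ 0.5797 -0.0655  0.08  ]
26 320.66 [ 0.5993 -0.0085] 29 320.52 [ 0.5985 -0.0109] 32 320.53 [ 0.5977 -0.0133] 35 320.53 [ 0.597  -0.0157] 38 320.53 [ 0.5962 -0.0181] 41 320.55 [ 0.5955 -0.0204] 44 320.46 [ 0.5947 -0.0228] 
[... 457 characters left out ...]
4(-104.8), np.float64(-104.9), np.float64(-105.1), np.float64(-105.2), np.float64(-105.3), np.float64(-105.4), np.float64(-106.0), np.float64(-106.0), np.float64(-106.0), np.float64(-106.1), np.float64(-106.1), np.float64(-106.1), np.float64(-106.1), np.float64(-106.1), np.float64(-106.1)]
clip -108.6883888926182 line [np.float64(-108.2), np.float64(-108.3), np.float64(-108.3), np.float64(-108.2), np.float64(-108.2), np.float64(-108.2), np.float64(-108.2), np.float64(-108.2), np.float64(-108.2), np.float64(-108.1), np.float64(-108.0), np.float64(-108.0), np.float64(-108.0), np.float64(-108.0), np.float64(-108.0), np.float64(-108.0), np.float64(-108.0), np.float64(-108.0), np.float64(-108.0)]
```

The lever is now about 0.65° past the clip. The TCP reading tracks the lever well, so I'll regrip and come back 0.9 mm.

```bash
cat > t.py <<'E'
from h import *
e=np.mean([bot.get_obs()['eef_pos'] for _ in range(3)],0);print('t=',.949*e[0]-.314*e[1])
E
python3 -m jog '[[2,0,0,0],[5,0,0,0],[8,0,0,0],[10,0,1,0],[10,0,3,0],[10,0,5,0],[10,0,7,0],[10,0,8.3,0],[10,0,9,0],[10,0,9,0],[10,0,9,0]]' && python3 t.py && python3 -m jog '[[0,0,0,0],[0,0,0,0],[0,0,0,0],[0,0,0,0],[0,0,0,0],[0,0,0,0],[0,-0.05,0,0.005],[0,-0.09,0,0.011],[0,-0.09,0,0.011],[0,-0.09,0,0.011],[0,-0.09,0,0.011],[0,-0.09,0,0.011]]' 1 20; python3 t.py
```

```text
t: 9.37
eef_pos: [0.5868, -0.0428, 0.0931]
tool_rot: [-0.0, 0.806, 0.593, 0.0]
contact_force: [0.7, -0.7, -0.6]
gripper_width: 0.497
grasp_force: 0.0
t= 0.5702732045794758
t: 10.37
eef_pos: [0.5866, -0.0432, 0.0938]
tool_rot: [0.001, 0.809, 0.588, 0.001]
contact_force: [-0.3, 0.0, 6.0]
gripper_width: 0.168
grasp_force: 21.2
t= 0.5703044224431938
```

```bash
python3 -m jog '[[0,-0.03,0,0],[0,-0.03,0,0],[0,-0.03,0,0]]' && python3 t.py && python3 -m jog '[[0,0,0,0],[0,0,0,0],[0,0,0,0],[0,0,0,0],[0,0,-2,0],[0,0,-4,0],[0,0,-6,0],[-2,0,-8,0],[-5,0,-9,0],[-8,0,-9,0],[-10,0,-9,0],[-10,0,-9,0],[-10,0,-9,0]]' 0 20
python3 w.py pics/wrist6.png; python3 meas.py
```

```text
t: 10.62
eef_pos: [0.5865, -0.0432, 0.0938]
tool_rot: [0.001, 0.809, 0.588, 0.001]
contact_force: [0.7, 0.1, 5.4]
gripper_width: 0.164
grasp_force: 21.2
t= 0.570147089054991
t: 11.7
eef_pos: [0.5537, -0.1396, 0.1826]
tool_rot: [-0.0, 0.81, 0.587, -0.0]
contact_force: [0.1, 0.5, 0.2]
gripper_width: 0.496
grasp_force: 0.0
11.75 [ 0.5543 -0.1379  0.1827] 71.97592797883621 0.5041278218076584 0.0 [-0.46 -0.67  0.5 ]
red [177  54   3  12  17] [178.3  59. ] [0.4804 0.0114 0.08  ]
red [314  97  15  10 139] [320.6 101.4] [ 0.5795 -0.0657  0.08  ]
blue [ 527   36   66   77 1340] [560.9  71.1] [ 0.7789 -0.0887  0.119 ]
blue [311  57  21  20 339] [321.3  66.4] [ 0.5866 -0.0455  0.119 ]
clip (np.float64(320.62297070348944), np.float64(101.17811158798283)) [ 0.5796 -0.0655  0.08  ]
26 321.26 [ 0.5989 -0.0084] 29 321.27 [ 0.5982 -0.0108] 32 321.3 [ 0.5974 -0.0132] 35 321.27 [ 0.5966 -0.0156] 38 321.3 [ 0.5958 -0.018 ] 41 321.29 [ 0.595  -0.0203] 44 321.19 [ 0.5942 -0.0226] 47 321.19 [ 0.5934 -0.025 ] 50 321.2 [ 0.5927 -0.0273] 53 321.23 [ 0.5919 -0.0296] 84 321.08 [ 0.5841 -0.053 ] 85 321.09 [ 0.58
[... 327 characters left out ...]
(-105.2), np.float64(-105.4), np.float64(-105.6), np.float64(-105.7), np.float64(-105.8), np.float64(-105.8), np.float64(-106.5), np.float64(-106.6), np.float64(-106.6), np.float64(-106.6), np.float64(-106.6), np.float64(-106.6), np.float64(-106.6), np.float64(-106.6), np.float64(-106.6)]
clip -108.71515758871699 line [np.float64(-108.8), np.float64(-108.7), np.float64(-108.7), np.float64(-108.7), np.float64(-108.6), np.float64(-108.6), np.float64(-108.7), np.float64(-108.7), np.float64(-108.6), np.float64(-108.6), np.float64(-108.6), np.float64(-108.6), np.float64(-108.6), np.float64(-108.6), np.float64(-108.6), np.float64(-108.6), np.float64(-108.6), np.float64(-108.5), np.float64(-108.5)]
```

The lever is set within about 0.15°. Next I'll move over the handle.

```bash
python3 -m jog '[[1.5,-1.2,0,-0.05],[4,-3.2,0,-0.1],[7,-5.6,0,-0.15],[10,-8,0,-0.1745],[13,-10.4,0,-0.1745],[15,-12,0,-0.1745],[15.8,-12.6,0,-0.1745],[15.8,-12.6,0,-0.1745],[15.8,-12.6,0,-0.1745],[15.8,-12.6,0,-0.1745]]' 0
python3 w.py pics/wrist7.png
```

```text
t: 12.58
eef_pos: [0.4838, 0.05, 0.1827]
tool_rot: [0.0, 0.755, 0.656, -0.0]
contact_force: [-0.8, -0.7, -0.0]
gripper_width: 0.501
grasp_force: 0.0
12.6333 [0.4838 0.0497 0.1826] 81.8980029090169 0.5006238844956691 0.0 [ 0.11 -0.61  0.58]
red [307 149   2  14  28] [307.5 155.5] [0.4799 0.0864 0.08  ]
red [307 216   2  14  25] [307.6 222.3] [0.4716 0.0313 0.08  ]
blue [479  59  23  23 421] [490.2  70.1] [0.6216 0.1383 0.119 ]
blue [579 225  28  52 642] [593.9 249.8] [ 0.756  -0.0327  0.119 ]
```

View pics/wrist7.png

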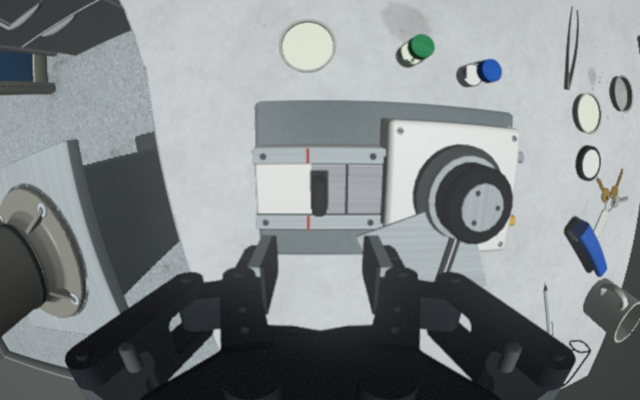

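The handle is at (320,193) in line with the finger centre at x≈320, the red marks are at x=307, and the slide's black line is at x≈346.

```bash
cat > l.py <<'E'
from h import *
c=dict(np.load('w.npz'));im=c['pixels'].astype(float);R,G,B=im[...,0],im[...,1],im[...,2]
a=onz(c,307.5,155.5,.0535,True);b=onz(c,307.6,222.3,.0535,True);m=(a+b)/2;print('marks',a.round(4),b.round(4),m.round(4))
print('handle row',[(int(x)) for x in im[180,305:355].max(1)]);print('row 205',[(int(x)) for x in im[205,305:355].max(1)]);print('col',[(int(x)) for x in im[155:225,318].max(1)])
for u,v in [(319,170),(311,180),(327,180)]: print(onz(c,u,v,.0885,True).round(4))
print('line',onz(c,346,180,.0525,True).round(4),onz(c,346,205,.0525,True).round(4))
E
python3 l.py
```

```text
marks [0.4785 0.0833 0.0535] [0.4693 0.0222 0.0535] [0.4739 0.0528 0.0535]
handle row [226, 224, 225, 223, 195, 143, 85, 60, 61, 61, 62, 61, 58, 60, 62, 62, 59, 60, 59, 59, 61, 68, 95, 134, 167, 173, 170, 171, 170, 170, 169, 172, 171, 169, 172, 170, 171, 171, 172, 167, 142, 89, 92, 150, 170, 172, 170, 173, 172, 171]
row 205 [223, 223, 222, 223, 219, 174, 98, 61, 62, 66, 65, 67, 68, 69, 68, 69, 66, 69, 66, 64, 63, 76, 108, 145, 166, 172, 171, 169, 170, 169, 171, 171, 170, 170, 172, 171, 169, 170, 168, 144, 105, 86, 119, 157, 170, 170, 171, 168, 170, 171]
col [185, 187, 188, 184, 187, 186, 187, 175, 150, 149, 175, 173, 171, 168, 152, 117, 79, 69, 68, 65, 62, 59, 61, 60, 61, 60, 62, 63, 64, 67, 64, 67, 68, 69, 66, 68, 68, 70, 70, 69, 66, 69, 68, 68, 68, 69, 68, 68, 68, 69, 69, 66, 69, 66, 68, 64, 67, 69, 68, 63, 73, 123, 179, 189, 186, 184, 185, 185, 188, 188]
[0.4875 0.075  0.0885]
[0.4803 0.0681 0.0885]
[0.4925 0.0663 0.0885]
line [0.5093 0.0566 0.0525] [0.5065 0.0334 0.0525]
```

```bash
python3 -m jog '[[0.2,0,2,0],[0.2,0,4.5,0],[0.2,0,7,0],[0.2,0,9,0],[0.2,0,10.5,0],[0.2,0,11.6,0],[0.2,0,12.1,0],[0.2,0,12.1,0],[0.2,0,12.1,0]]' && python3 -m jog '[[0,0,0,0],[0,0,0,0],[0,0,0,0],[0,0,0,0],[0,0,0,0],[0,0,0,0],[0,0,0,0],[0,0,0,0]]' 1 60; python3 w.py pics/wrist8.png
```

```text
t: 13.38
eef_pos: [0.4841, 0.0528, 0.0621]
tool_rot: [0.0, 0.755, 0.656, 0.0]
contact_force: [-0.3, -0.3, 0.6]
gripper_width: 0.501
grasp_force: 0.0
t: 14.05
eef_pos: [0.4834, 0.0532, 0.0628]
tool_rot: [0.0, 0.755, 0.656, -0.0]
contact_force: [-3.5, -0.3, 7.8]
gripper_width: 0.128
grasp_force: 58.9
14.1 [0.4834 0.0532 0.0628] 82.00745783479046 0.12753300399966516 58.935853242874146 [-4.65  0.2   8.07]
red [298 178   4  25 100] [299.5 190. ] [0.4808 0.0897 0.08  ]
blue [562  40  33  35 862] [578.8  57.7] [0.5885 0.1337 0.119 ]
blue [634 261   6  16  54] [637.1 268.6] [0.6494 0.0343 0.119 ]
blue [523 396   6   4  17] [525.6 397.9] [ 0.5847 -0.0309  0.119 ]
```

```bash
python3 -m jog '[[0,-0.3,0,0],[0,-0.7,0,0],[0,-1.1,0,0],[0,-1.5,0,0],[0,-1.9,0,0],[0,-2.3,0,0],[0,-2.7,0,0],[0,-3.1,0,0],[0,-3.4,0,0],[0,-3.5,0,0],[0,-3.5,0,0],[0,-3.5,0,0]]'; python3 w.py pics/wrist9.png
python3 - <<'E'
from h import *
w=np.load('w.npz')['pixels'];s=cam('side');sc=cam('scene');np.savez('sc.npz',**sc);np.savez('s.npz',**s)
A=cv2.resize(w[150:330,250:400,::-1],(400,480),interpolation=cv2.INTER_CUBIC)
B=cv2.resize(sc['pixels'][205:285,315:380,::-1],(390,480),interpolation=cv2.INTER_CUBIC)
cv2.imwrite('pics/c9.png',np.hstack([A,B]))
E
```

```text
t: 15.1
eef_pos: [0.4508, 0.0578, 0.0628]
tool_rot: [0.001, 0.755, 0.656, 0.002]
contact_force: [4.5, -2.3, 5.6]
gripper_width: 0.13
grasp_force: 59.5
15.15 [0.4508 0.0578 0.0628] 81.97753151842112 0.1258950194093385 59.48562026023865 [ 5.12 -2.72  5.29]
red [363 178   5  26  97] [364.6 190.9] [0.4748 0.0901 0.08  ]
blue [592  52  29  33 694] [606.9  68.6] [0.5742 0.1356 0.119 ]
blue [541 360  28  40 553] [554.4 381.2] [ 0.5714 -0.0224  0.119 ]
```

View pics/c9.png

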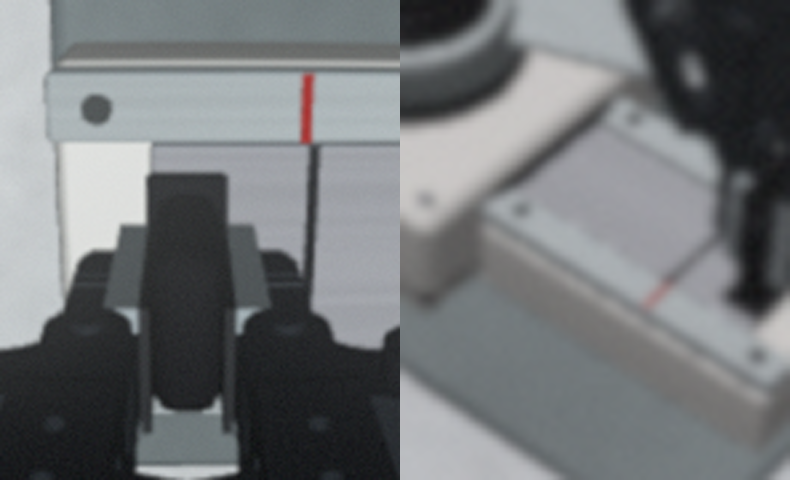

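The wrist crop shows the black line at x≈314 and the red mark at x≈307, so the slide is slightly short of the mark. I'll measure the gap.

```bash
cat > g.py <<'E'
from h import *
c=dict(np.load('w.npz'));im=c['pixels'].astype(float);R,G,B=im[...,0],im[...,1],im[...,2]
h=np.array([np.cos(np.radians(-8)),np.sin(np.radians(-8))])
x=np.arange(350,385)
r=[];k=[]
for v in range(181,201):
    w=np.clip((R-np.maximum(G,B))[v,350:385]-30,0,None)
    if w.sum()>30:r.append(onz(c,(w*x).sum()/w.sum(),v,.0535,True)[:2]@h)
for v in range(207,225):
    d=im[v,350:385].max(1);w=np.clip(np.median(d)-20-d,0,None)
    if w.sum()>30:k.append(onz(c,(w*x).sum()/w.sum(),v,.0485,True)[:2]@h);
print(len(r),len(k),'red',np.mean(r),np.std(r),'line z.0485',np.mean(k),np.std(k),'gap mm (short +)',1e3*(np.mean(k)-np.mean(r)))
k2=[]
E
python3 g.py
```

```text
20 18 red 0.4617206568437937 2.7717768485432773e-05 line z.0485 0.46426774477168586 3.8311388117730764e-05 gap mm (short +) 2.5470879278921554
```

```bash
sed -i 's/\.0485/.052/g' g.py; python3 g.py; python3 -m jog '[[0,-0.1,0,0],[0,-0.2,0,0],[0,-0.2,0,0],[0,-0.2,0,0],[0,-0.2,0,0]]'; python3 w.py pics/wrist10.png; python3 g.py
```

```text
20 18 red 0.4617206568437937 2.7717768485432773e-05 line z.052 0.463686811554512 3.7449265957331773e-05 gap mm (short +) 1.9661547107183153
t: 15.67
eef_pos: [0.4489, 0.0581, 0.0628]
tool_rot: [0.001, 0.755, 0.656, 0.002]
contact_force: [6.7, -3.8, 4.6]
gripper_width: 0.125
grasp_force: 59.5
15.7167 [0.449  0.0581 0.0628] 81.97128455501039 0.12461318703973462 59.50585126876831 [ 6.28 -2.61  4.88]
red [366 178   5  26  93] [368.3 189.9] [0.4745 0.0906 0.08  ]
blue [593  53  29  33 688] [608.2  69.1] [0.5734 0.1357 0.119 ]
blue [543 359  27  41 564] [556.  380.3] [ 0.5707 -0.022   0.119 ]
20 18 red 0.4617086369210378 2.0219412473504615e-05 line z.052 0.46182638419134264 3.912409110505542e-05 gap mm (short +) 0.11774727030483545
```

```bash
python3 -m jog '[[0,0,0,0],[0,0,0,0],[0,0,0,0],[0,0,0,0],[0,0,0,0],[0,0,0,0]]'; python3 w.py pics/wrist11.png; python3 g.py; python3 -c "
from station import bot
print(bot.hand_in())"
```

```text
t: 16.22
eef_pos: [0.449, 0.0581, 0.0628]
tool_rot: [0.001, 0.755, 0.656, 0.002]
contact_force: [6.1, -1.7, 5.7]
gripper_width: 0.131
grasp_force: 59.5
16.2667 [0.449  0.0581 0.0628] 81.97324152930284 0.12824297716878263 59.50825095176697 [ 6.12 -2.49  4.49]
red [366 178   5  26  91] [368.3 189.9] [0.4745 0.0906 0.08  ]
blue [593  53  29  33 690] [608.2  69.1] [0.5733 0.1357 0.119 ]
blue [542 359  28  41 561] [556.  380.3] [ 0.5707 -0.022   0.119 ]
20 18 red 0.46170946773358895 3.1932589718520434e-05 line z.052 0.4618375455512555 4.036450380494472e-05 gap mm (short +) 0.1280778176665498
the job is handed in; nothing more can be done
None
```

I set the iris lever first, to within about 0.15° of the red clip, then drew the dark slide to within about 0.1 mm of the marks; the job was handed in at 16.3 s with the gripper still holding the handle (no verdict was returned).

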